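# Load the parts dryer and restart it

### The arm

A 6-joint arm with a two-finger parallel gripper is mounted at the origin on a cart in front of the work surface, level with it; the furniture and walls round the work are solid. World frame = base frame: x ahead of the robot, y to its left, z up, the work surface at z = 0. Lengths are in m, angles in degrees, forces in N, time in s.
With the tool pointing down it reaches from about 0.325 to 0.775 m from the base axis. Payload 9.3 kg.
Tool frame: the origin (TCP) lies between the finger pads; the fingertips stand 22 mm ahead of it and the grasp point (between the pads) lies 3 mm ahead of it; z points along the fingers, x is the direction in which the jaws open and shut, and the axes are right-handed (so a half turn about z gives the same grasp; the last joint's range is limited). The gripper opens to 85 mm and grips with 20 to 120 N. Pads are 22 mm wide; open, the fingers measure 114 mm over their backs; the gripper's body (76 mm by 85 mm) begins 54 mm behind the grasp point. The pads swing forward as they close: fully open they stand 13 mm farther back than shut.
Start: joints at [60.355, 14.817, 1.232, 76.415, 0, 81.257], TCP at [0.196, 0.514, 0.253] pointing down, gripper open.
Joint ranges: [-174.27, 174.27], [-52.1, 104.24], [-59.71, 78.15], [-110.17, 111.67], [-87.03, 83.33], [-180, 180]. Speed limits (degrees/s): [127.2, 127.2, 159.86, 180, 180, 180].

### API

Orientations are given as a 3x3 rotation matrix whose columns are the frame's x, y, z axes.
In Python, from workcell import * gives the robot as it stands. The module is installed in compiled form; this text tells all that it offers. Calls block until the motion is done:
- goto(position, orientation): joint-space move of the TCP to a pose.
- move_linear(position, ori=None, velocity=0.15): straight line of the TCP; ori=None keeps the orientation; velocity is the mean speed in m/s.
- move_j(angles): joint-space move.
- move_gripper(opening, newtons=None): finger opening in m; newtons is the grip in N (None keeps the last); returns when the fingers have stopped.
- pause(seconds).
- solve_ik(position, orientation): joint angles nearest the present ones, or None.
- get_image(name): name is "scene" or "top"; returns a dict with "img" (480x640x3 uint8, red, green, blue), "z_map" (480x640 float32, m along the optical axis (not along the pixel's ray), 0 where there is no reading), "camera_matrix" (3x3 intrinsics, pixels), "k1" (the pictures are not rectified: a ray, as slopes to the right and down, at radius r is drawn at 1 + k1 r^2 times it, then the intrinsics apply), "xyz" and "rotation" of the camera in the world. Camera axes: x right, y up, looking along -z (the intrinsics and any distortion apply to the point x, -y, -z); pixel columns grow to the right and rows downward; lengths in m; the calibration is good to about 2 mm. A picture is of the moment at which its call begins.
A pose or a line that the arm cannot do raises IKError and nothing moves.
- close_job(): hands the job in, once; it reports no verdict.
Readings, each from a call of its own:
- read_time(): time.
- read_joint_pos(): joint angles.
- read_dq(): joint speeds.
- read_joint_efforts(): joint torques, N m.
- read_tool_pos(): TCP position.
- read_eef_rot(): TCP orientation.
- read_contact_force(): force on the tool from outside, world axes, zero at the start.
- read_ft_torque(): the same for the moment, N m.
- read_finger_gap(): finger opening in m.
Only numpy, scipy, OpenCV 4.12 (cv2) and the standard library are available. Lean on these libraries where they do the work, as an engineer would, in place of code of your own. Each camera call takes 0.05 s, during which the arm holds its last target.

### The job

The parts dryer is running: flip its toggle switch over to off (left, red dot), then put the black nozzle nut and the tall steel bush upright in the two empty places of the round basket on top, one in each, setting them down rather than dropping them. When both are in, flip the switch back to on (right, green dot). Leave the discs in the basket and all the other parts where they are.

Things in the scene. Friction and masses are not known exactly. Their poses are not given: they have to be found in the camera images.
- dryer: Parts dryer, a fixed grey machine; origin on the bench; x front to back, y to its left (as the robot sees it), z up. Housing 146 mm wide, x -55 to 73. On it a white deck, z 178 to 190 mm, y +-75, x -117 to 79: its front juts out over the switch panel. So the switch can be reached only from the front with the tool leaning, about 35 to 50 degrees from vertical.
- toggle_pivot (a point): Root of the bat toggle switch, at (-80, 0, 55) mm in the dryer's axes, which this point shares. It is the middle of a dark sloping panel (75 mm along the slope, 136 mm wide) whose normal leans forward 50 degrees from vertical, (-0.766, 0, 0.643). The deck's front edge lies 37 mm in front of this point, its underside 123 mm above.
- toggle_tip (a point): End of the steel bat lever, 36 mm from toggle_pivot along the lever; z points along the lever, outward. The lever is round, 7 mm thick at the root, 10 mm over its outer 17 mm.
- toggle (a joint): Angle of the bat lever in rad, from -0.35 (leaning left as seen from the robot, towards the red dot: OFF) to +0.35 (leaning right, towards the green dot: ON); 0 stands square to the panel. Over-centre action: it snaps to whichever side of 0 it is on and stays; it takes about 1.5 N sideways near its end to start it. Starts ON.
- basket: Low round steel basket fixed on the dryer's deck: inner diameter 92 mm, origin at the centre of its floor, level with the top of the deck; rim 14 mm above it. It holds parts in a hexagonal pattern: one in the middle and six round it, centres 29.5 mm apart. Five valve discs lie in it; two opposite outer places are empty.
- place_a (a point): First empty place of the basket, on the basket's floor at the place's centre, 29.5 mm from the basket's centre. The free space there is about 31 mm across between the discs; discs are 10 mm high.
- place_b (a point): Second empty place, opposite the first; otherwise the same.
- black_nut_mid (a point): Centre (15 mm up) of the black nozzle nut, a stepped round part 24 mm across and 30 mm high, standing upright on the bench; z up. To be loaded.
- tall_bush_mid (a point): Centre (17 mm up) of the tall plain steel bush, 22 mm across and 34 mm high, standing upright on the bench; z up. To be loaded.
- black_nut: The black nozzle nut itself; origin at the centre of its underside, z up.
- tall_bush: The tall steel bush itself; origin at the centre of its underside, z up.
- loaded_disc_1: Valve disc, 27 mm across, 10 mm high, lying loose in the basket (middle place); origin at the centre of its underside. Stays there.
- loaded_disc_2: Valve disc, 27 mm across, 10 mm high, lying loose in the basket (an outer place); origin at the centre of its underside. Stays there.
- loaded_disc_3: Valve disc, 27 mm across, 10 mm high, lying loose in the basket (an outer place); origin at the centre of its underside. Stays there.
- loaded_disc_4: Valve disc, 27 mm across, 10 mm high, lying loose in the basket (an outer place); origin at the centre of its underside. Stays there.
- loaded_disc_5: Valve disc, 27 mm across, 10 mm high, lying loose in the basket (an outer place); origin at the centre of its underside. Stays there.
- pale_nut: Bystander: pale nozzle nut, 28 mm across, 26 mm high, standing loose on the bench; origin at the centre of its underside. Leave it.
- short_bush: Bystander: short wide steel bush, 26 mm across, 22 mm high, standing loose on the bench; origin at the centre of its underside. Leave it.
- spare_disc: Bystander: bronze valve disc, 27 mm across, 10 mm high, standing loose on the bench; origin at the centre of its underside. Leave it.
- fluid_jar: Bystander: small brown jar with a black cap, 46 mm across, 71 mm high, standing loose on the bench; origin at the centre of its underside. Leave it.
Mind the look-alikes: they are no part of the job. Leave any orange look-alike of the black_nut alone.

How it is judged (in metres and radians):
On the way, in this order (a step that is already met when the one before it is completed fails the run):
1. the switch is flipped to off while the basket is as found (value of joint toggle below -0.25 rad), for 0.2 s.
2. the first of the two parts stands in an empty place, let go, the switch still off (value of joint toggle below -0.25 rad and ((horizontal distance between black_nut_mid and place_a below 0.009 m and z of black_nut_mid in the frame of place_a below 0.019 m and angle between black_nut_mid's own z axis and vertical below 0.15 rad and contact force between the fingers and black_nut below 0.05 N) or (horizontal distance between tall_bush_mid and place_b below 0.009 m and z of tall_bush_mid in the frame of place_b below 0.021 m and angle between tall_bush_mid's own z axis and vertical below 0.15 rad and contact force between the fingers and tall_bush below 0.05 N) or (horizontal distance between black_nut_mid and place_b below 0.009 m and z of black_nut_mid in the frame of place_b below 0.019 m and angle between black_nut_mid's own z axis and vertical below 0.15 rad and contact force between the fingers and black_nut below 0.05 N) or (horizontal distance between tall_bush_mid and place_a below 0.009 m and z of tall_bush_mid in the frame of place_a below 0.021 m and angle between tall_bush_mid's own z axis and vertical below 0.15 rad and contact force between the fingers and tall_bush below 0.05 N))), for 0.2 s.
3. both parts stand in the basket, one in each place, let go, the switch still off (value of joint toggle below -0.25 rad and (((horizontal distance between black_nut_mid and place_a below 0.009 m and z of black_nut_mid in the frame of place_a below 0.019 m and angle between black_nut_mid's own z axis and vertical below 0.15 rad and contact force between the fingers and black_nut below 0.05 N) and (horizontal distance between tall_bush_mid and place_b below 0.009 m and z of tall_bush_mid in the frame of place_b below 0.021 m and angle between tall_bush_mid's own z axis and vertical below 0.15 rad and contact force between the fingers and tall_bush below 0.05 N)) or ((horizontal distance between black_nut_mid and place_b below 0.009 m and z of black_nut_mid in the frame of place_b below 0.019 m and angle between black_nut_mid's own z axis and vertical below 0.15 rad and contact force between the fingers and black_nut below 0.05 N) and (horizontal distance between tall_bush_mid and place_a below 0.009 m and z of tall_bush_mid in the frame of place_a below 0.021 m and angle between tall_bush_mid's own z axis and vertical below 0.15 rad and contact force between the fingers and tall_bush below 0.05 N)))), for 0.2 s.
4. the switch is flipped back to on (value of joint toggle above 0.25 rad), for 0.2 s.
At the end, for the whole second after the job is handed in: The switch leans fully to the right (joint over 0.25 rad); the black nut and the tall bush stand upright (within 0.15 rad) on the basket's floor (within 4 mm), one in each empty place (centre within 9 mm), let go and at rest (value of joint toggle above 0.25 rad and (((horizontal distance between black_nut_mid and place_a below 0.009 m and z of black_nut_mid in the frame of place_a below 0.019 m and angle between black_nut_mid's own z axis and vertical below 0.15 rad and contact force between the fingers and black_nut below 0.05 N) and (horizontal distance between tall_bush_mid and place_b below 0.009 m and z of tall_bush_mid in the frame of place_b below 0.021 m and angle between tall_bush_mid's own z axis and vertical below 0.15 rad and contact force between the fingers and tall_bush below 0.05 N)) or ((horizontal distance between black_nut_mid and place_b below 0.009 m and z of black_nut_mid in the frame of place_b below 0.019 m and angle between black_nut_mid's own z axis and vertical below 0.15 rad and contact force between the fingers and black_nut below 0.05 N) and (horizontal distance between tall_bush_mid and place_a below 0.009 m and z of tall_bush_mid in the frame of place_a below 0.021 m and angle between tall_bush_mid's own z axis and vertical below 0.15 rad and contact force between the fingers and tall_bush below 0.05 N))) and linear speed of each of black_nut, tall_bush below 0.02 m/s); the robot touches nothing.
It fails at once if a disc in the basket is shifted by more than 12 mm (distance of any of loaded_disc_1, loaded_disc_2, loaded_disc_3, loaded_disc_4, loaded_disc_5 from where it was at the start of the episode above 0.012 m).
It fails at once if another part on the bench is shifted by more than 25 mm (distance of any of pale_nut, short_bush, spare_disc, fluid_jar from where it was at the start of the episode above 0.025 m).
It fails at once if a part is let go over the basket more than 12 mm above its floor (dropped) ((horizontal distance between black_nut_mid and basket below 0.06 m and z of black_nut_mid in the frame of place_a above 0.027 m and contact force between the fingers and black_nut below 0.02 N) or (horizontal distance between tall_bush_mid and basket below 0.06 m and z of tall_bush_mid in the frame of place_a above 0.029 m and contact force between the fingers and tall_bush below 0.02 N)).
It also fails if it takes over 72 s, if anything falls off the work surface, if the arm or the gripper's body presses on something with over 40 N, if the wrist force passes 120 N, or if a joint passes its speed limit or range.

## Working session

There is one attempt and no reset: what is moved stays moved. The work goes in short steps, each a Python script; the robot and the scene stay as the last script left them, time stands still between calls to the robot, and variables do not carry over. Pictures are saved under pics/ and viewed, and the job is handed in when it is done.

```bash
mkdir -p pics; ls
cat > h.py <<'E'
from workcell import *
import numpy as np, cv2
def snap(n,f):
    d=get_image(n); cv2.imwrite(f'pics/{f}.png',d['img'][:,:,::-1]); np.savez(f'{f}.npz',**{k:np.asarray(v) for k,v in d.items()}); return d
def cloud(d):
    K=np.asarray(d['camera_matrix']); k1=float(d['k1'])
    u,v=np.meshgrid(np.arange(640),np.arange(480))
    P=cv2.undistortPoints(np.stack([u,v],-1).reshape(-1,1,2).astype(float),K,np.array([k1,0,0,0,0.])).reshape(480,640,2)
    z=d['z_map']; c=np.stack([P[...,0]*z,-P[...,1]*z,-z],-1)
    w=c@np.asarray(d['rotation']).T+np.asarray(d['xyz']); w[z==0]=np.nan
    return w
def load(f): return dict(np.load(f'{f}.npz'))
E
python3 - <<'E'
from h import *
for n in('scene','top'):
    d=snap(n,n+'0'); print(n,d['camera_matrix'],d['k1'],d['xyz'],d['rotation'])
print(read_time(),read_finger_gap())
E
```

```text
pics
scene [[530.96674908   0.         322.38204516]
 [  0.         530.96674908 234.24263453]
 [  0.           0.           1.        ]] -0.01508985530377289 [-0.01265251 -0.19275802  0.8074787 ] [[ 0.51813354  0.60697576 -0.60259279]
 [-0.85526205  0.36107084 -0.37169164]
 [-0.00802913  0.70796065  0.70620624]]
top [[485.89052281   0.         317.34813617]
 [  0.         485.89052281 238.49666362]
 [  0.           0.           1.        ]] -0.07559115610443966 [0.47538463 0.16471092 1.03333594] [[ 0.01720867  0.99657906 -0.08083335]
 [-0.99979049  0.01625515 -0.01243941]
 [-0.0110829   0.08103048  0.99665   ]]
0.1 0.08531305644029008
```

View pics/scene0.png

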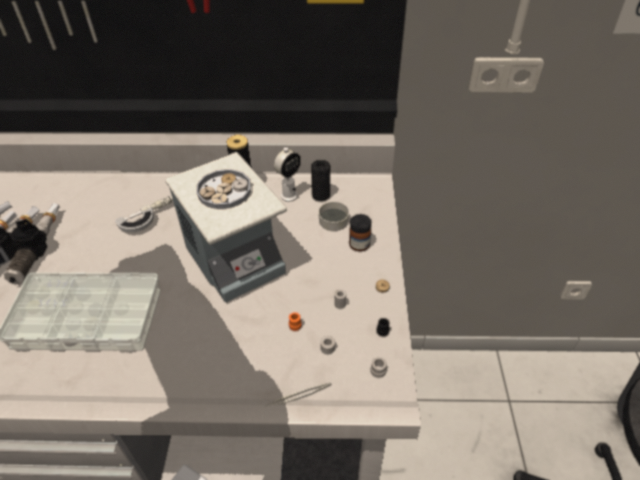

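View pics/top0.png

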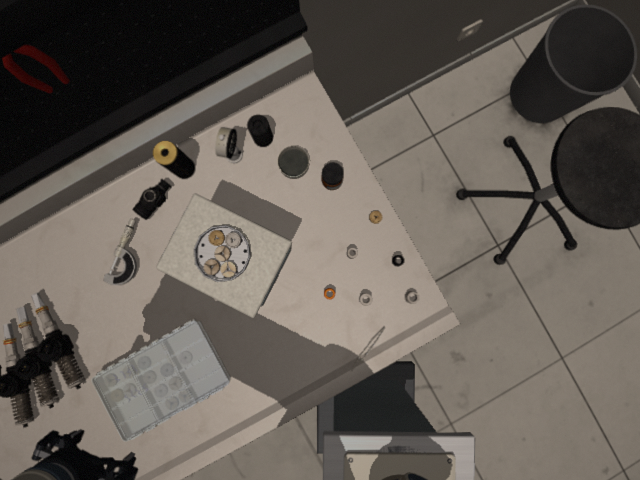

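Run:
```python
from h import *
s=load('scene0');t=load('top0')
a=cv2.resize(s['img'][260:390,270:430,::-1],None,fx=5,fy=4.6,interpolation=cv2.INTER_CUBIC);cv2.imwrite('pics/c1.png',a[:600])
a=cv2.resize(t['img'][185:320,145:305,::-1],(800,600),interpolation=cv2.INTER_CUBIC);cv2.imwrite('pics/c2.png',a)
w=cloud(s);wt=cloud(t)
for n,W,b in(('s',w,[(383,327),(340,298),(328,344),(379,366),(295,320),(383,286)]),('t',wt,[(397,258),(351,252),(365,297),(411,296),(330,292),(375,216)])):
    for u,v in b:
        p=W[v-14:v+15,u-14:u+15].reshape(-1,3);p=p[p[:,2]>.006]
        top=p[p[:,2]>np.nanmax(p[:,2])-.006]
        print(n,(u,v),'maxz',np.nanmax(p[:,2]).round(4),'mean top',top.mean(0).round(4),'ext',np.ptp(top,0).round(3),len(top), 'all ctr',((p.max(0)+p.min(0))/2).round(4),np.ptp(p,0).round(3))
```

```text
s (383, 327) maxz 0.0344 mean top [0.5165 0.0078 0.0303] ext [0.024 0.021 0.006] 62 all ctr [0.516  0.0079 0.0202] [0.024 0.024 0.028]
s (340, 298) maxz 0.0372 mean top [0.5293 0.1047 0.0341] ext [0.023 0.021 0.006] 71 all ctr [0.5294 0.105  0.0217] [0.023 0.022 0.031]
s (328, 344) maxz 0.0261 mean top [0.4347 0.0758 0.0223] ext [0.027 0.025 0.006] 103 all ctr [0.4346 0.0751 0.0161] [0.027 0.026 0.02 ]
s (379, 366) maxz 0.0293 mean top [ 0.4398 -0.0218  0.0259] ext [0.026 0.025 0.006] 94 all ctr [ 0.4398 -0.0218  0.0178] [0.027 0.027 0.023]
s (295, 320) maxz 0.0324 mean top [0.4452 0.1506 0.0295] ext [0.022 0.021 0.006] 74 all ctr [0.4447 0.1505 0.0192] [0.023 0.024 0.026]
s (383, 286) maxz 0.0141 mean top [0.6077 0.0547 0.0105] ext [0.027 0.026 0.006] 115 all ctr [0.6093 0.0548 0.0101] [0.03  0.026 0.008]
t (397, 258) maxz 0.0357 mean top [0.5146 0.0066 0.0313] ext [0.021 0.019 0.006] 42 all ctr [0.5267 0.0063 0.0209] [0.047 0.055 0.03 ]
t (351, 252) maxz 0.0394 mean top [0.529  0.1044 0.0354] ext [0.019 0.021 0.006] 52 all ctr [0.528  0.1068 0.0229] [0.02  0.024 0.033]
t (365, 297) maxz 0.0267 mean top [0.433  0.0752 0.0234] ext [0.025 0.025 0.006] 80 all ctr [0.4362 0.0678 0.0164] [0.044 0.04  0.021]
t (411, 296) maxz 0.0315 mean top [ 0.438  -0.0221  0.0277] ext [0.023 0.021 0.006] 42 all ctr [ 0.4387 -0.0169  0.019 ] [0.025 0.033 0.025]
t (330, 292) maxz 0.0351 mean top [0.4438 0.15   0.0314] ext [0.019 0.019 0.006] 46 all ctr [0.4359 0.1426 0.0206] [0.038 0.038 0.029]
t (375, 216) maxz 0.0145 mean top [0.6066 0.0544 0.0111] ext [0.026 0.026 0.006] 112 all ctr [0.6139 0.0557 0.0103] [0.041 0.06  0.008]
```

View pics/c1.png

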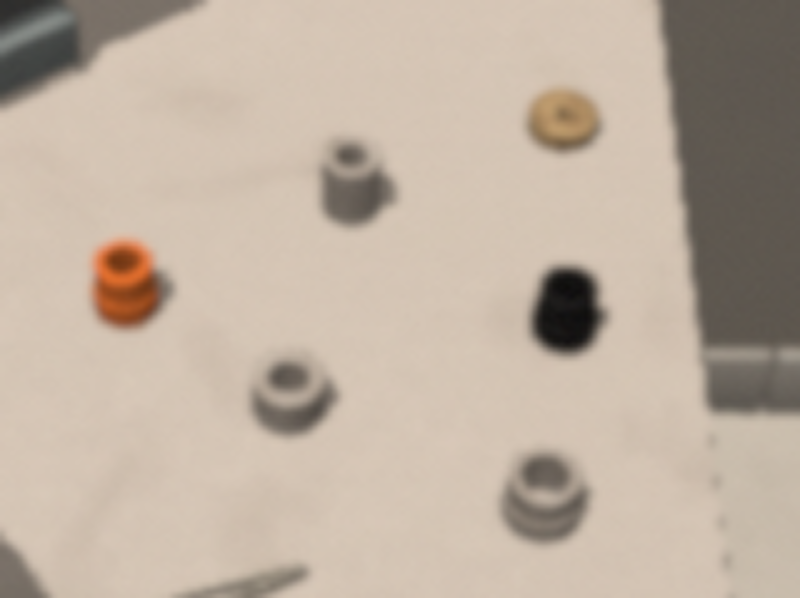

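View pics/c2.png

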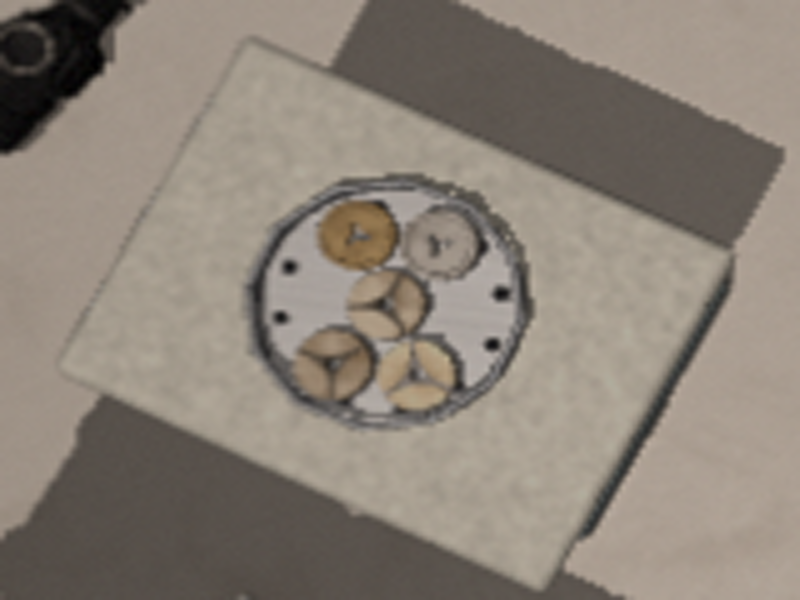

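Black nut = scene (383,327): black, 30 mm tall (orange twin at (295,320) and pale nut at (379,366) are excluded). Tall bush = scene (340,298): narrow and about 35 mm tall; (328,344) is the short, wide one. The crop confirms both. The basket's empty places are at crop left (283,290) and right (497,318). Next I fit the dryer.

Run:
```python
from h import *
from scipy.optimize import least_squares
for n in('scene0','top0'):
    d=load(n);w=cloud(d);p=w.reshape(-1,3)
    ctr=np.array([.56,.36]) 
    m=(p[:,2]>.175)&(p[:,2]<.225)&(p[:,1]>.15)&(p[:,1]<.6)&(p[:,0]>.3)&(p[:,0]<.8)
    q=p[m]; print(n,len(q),np.percentile(q[:,2],[5,50,95]))
    zd=np.median(q[:,2]); dk=q[abs(q[:,2]-zd)<.005]
    r=cv2.minAreaRect(dk[:,:2].astype(np.float32)); print(r, cv2.boxPoints(r).round(4).tolist())
    rim=q[(q[:,2]>zd+.0115)]
    f=least_squares(lambda x:np.hypot(rim[:,0]-x[0],rim[:,1]-x[1])-x[2],[*np.median(rim[:,:2],0),.048],loss='soft_l1',f_scale=.002)
    print('rim',len(rim),f.x, np.sqrt(np.mean(f.fun**2)), rim[:,2].max())
    np.save(n+'_deck',q)
# colour segmentation of discs in top: positions by pixel on plane z=.2
t=load('top0');w=cloud(t)
def at(W,cx,cy,r=3):
    u=int(round(145+cx/5));v=int(round(185+cy*135/600)); a=W[v-r:v+r+1,u-r:u+r+1].reshape(-1,3);return np.nanmedian(a,0)
for n,c in dict(d1=(387,303),g=(358,234),s=(441,242),b=(335,364),y=(421,373)).items(): print(n,at(w,*c).round(4))
```

```text
scene0 7256 [0.1829602  0.19080036 0.20543931]
((0.5941163897514343, 0.4291834235191345), (0.4697979986667633, 0.19539785385131836), 48.210113525390625) [[0.36469998955726624, 0.3192000091075897], [0.5103999972343445, 0.18889999389648438], [0.8234999775886536, 0.5392000079154968], [0.6777999997138977, 0.6693999767303467]]
rim 639 [0.61977296 0.47047738 0.18095939] 0.02121758960938989 0.22492755869835246
top0 10588 [0.18679137 0.1913019  0.20438488]
((0.5928440093994141, 0.4280437231063843), (0.46455222368240356, 0.19766442477703094), 47.8426628112793) [[0.3637000024318695, 0.3222000002861023], [0.510200023651123, 0.18950000405311584], [0.8220000267028809, 0.5339000225067139], [0.6754999756813049, 0.6665999889373779]]
rim 756 [0.62268193 0.46979051 0.17655296] 0.021241383004948294 0.22494958424548217
d1 [0.5152 0.3393 0.2   ]
g [0.5413 0.3495 0.1974]
s [0.5402 0.3209 0.2001]
b [0.4908 0.3556 0.2004]
y [0.4879 0.3263 0.2001]
```

Run:
```python
from h import *
from scipy.optimize import least_squares
for n in('scene0','top0'):
    q=np.load(n+'_deck.npy'); q=q[np.hypot(q[:,0]-.515,q[:,1]-.34)<.15]
    zd=np.median(q[:,2]); dk=q[abs(q[:,2]-zd)<.004]
    r=cv2.minAreaRect(dk[:,:2].astype(np.float32)); print(n,zd,r, cv2.boxPoints(r).round(4).tolist())
    rim=q[(q[:,2]>zd+.0115)]
    f=least_squares(lambda x:np.hypot(rim[:,0]-x[0],rim[:,1]-x[1])-x[2],[.515,.34,.048],loss='soft_l1',f_scale=.002)
    print('rim',len(rim),f.x, np.sqrt(np.mean(f.fun**2)))
# toggle close-up
d=load('scene0'); a=cv2.resize(d['img'][220:300,205:295,::-1],(675,600),interpolation=cv2.INTER_CUBIC);cv2.imwrite('pics/c3.png',a)
```

```text
scene0 0.19073255978377818 ((0.5145342350006104, 0.33928561210632324), (0.19862422347068787, 0.150648295879364), 64.39204406738281) [[0.40369999408721924, 0.2822999954223633], [0.5394999980926514, 0.21719999611377716], [0.6254000067710876, 0.39629998803138733], [0.4894999861717224, 0.46140000224113464]]
rim 253 [0.51601406 0.33923429 0.04661178] 0.006294112094818686
top0 0.19129676172053672 ((0.5127853751182556, 0.33940839767456055), (0.1957705020904541, 0.15072248876094818), 64.38761901855469) [[0.4025000035762787, 0.28369998931884766], [0.5383999943733215, 0.21860000491142273], [0.6230999827384949, 0.3950999975204468], [0.4871000051498413, 0.4602999985218048]]
rim 385 [0.51579149 0.33979634 0.04619068] 0.010079213421991522
```

View pics/c3.png

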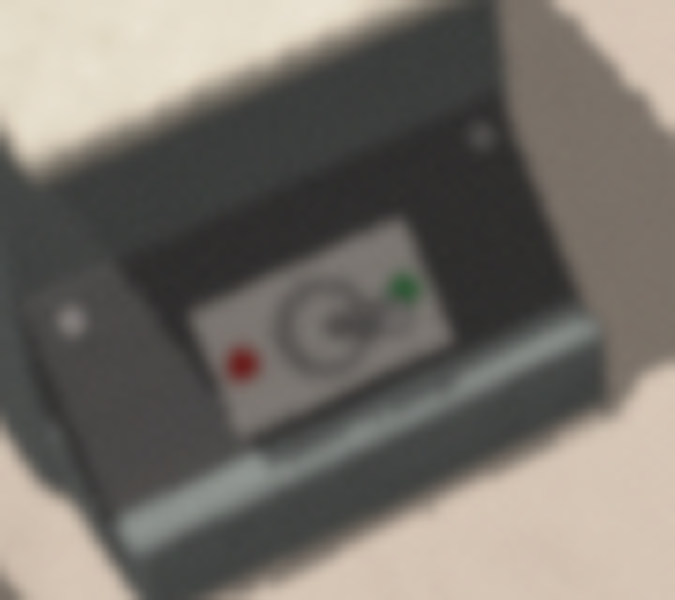

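```bash
cat >> h.py <<'E'
A=np.radians(64.4); X=np.array([np.cos(A),np.sin(A),0]);Y=np.array([-np.sin(A),np.cos(A),0]);Z=np.array([0,0,1.])
O=np.array([.5217,.3562,0])
def D(x,y,z): return O+X*x+Y*y+Z*z   # dryer mm->world
def Rt(a,s=1):
    a=np.radians(a); z=np.sin(a)*X-np.cos(a)*Z; x=s*Y; return np.column_stack([x,np.cross(z,x),z])
def togpose(y,off,a,s=1,h=.020):
    # fingertips h above panel along normal, in front of pivot; y dryer-lateral; off=retreat
    n=np.array([-.766,0,.643]); p=np.array([-.080,0,.055])+n*h
    R=Rt(a,s); tip=D(p[0],y,p[2]); return tip-R[:,2]*(.022+off),R
def Rd(ang):
    c,s=np.cos(ang),np.sin(ang); x=np.array([c,s,0]);z=np.array([0,0,-1.]);return np.column_stack([x,np.cross(z,x),z])
E
python3 - <<'E'
from h import *
for f in('scene0','top0'):
    w=cloud(load(f)).reshape(-1,3); q=(w-O)@np.column_stack([X,Y,Z])
    m=(abs(q[:,1])<.06)&(q[:,0]>-.125)&(q[:,0]<-.05)&(q[:,2]<.1)&(q[:,2]>.02); q=q[m]
    dist=(q-np.array([-.08,0,.055]))@np.array([-.766,0,.643])
    print(f,m.sum(),'panel median dist',np.median(dist)); k=(dist>.012)&(dist<.05)&(abs(q[:,1])<.04)
    k2=k&(dist>.02); print(k.sum(),np.c_[q[k2],dist[k2]].round(3).tolist()[:30])
for a in (35,40,45,50):
  for s in(1,-1):
    r=[]
    for y,off in((-.040,.14),(-.04,0),(-.01,0),(.04,.14),(.04,0)):
        j=solve_ik(*togpose(y,off,a,s)); r.append(None if j is None else np.round(j).astype(int).tolist())
    print(a,s,r)
for s in(0,180,-5.6,174.4):
  for p in((.5155,.007,.15),(.5155,.007,.037),(.529,.1045,.037),(.519,.369,.23),(.5127,.31,.23),(.5127,.31,.33)):
    j=solve_ik(p,Rd(np.radians(s))); print(s,p,None if j is None else np.round(j).astype(int).tolist())
E
```

```text
scene0 2964 panel median dist 2.1317640644054803e-05
40 [[-0.093, -0.008, 0.074, 0.022], [-0.098, -0.007, 0.079, 0.029], [-0.098, -0.01, 0.078, 0.028], [-0.102, -0.01, 0.081, 0.033], [-0.1, -0.012, 0.078, 0.03], [-0.1, -0.015, 0.076, 0.029], [-0.1, -0.016, 0.076, 0.029], [-0.093, -0.005, 0.073, 0.021], [-0.096, -0.006, 0.075, 0.025], [-0.099, -0.007, 0.077, 0.029], [-0.099, -0.009, 0.076, 0.028], [-0.1, -0.01, 0.077, 0.029], [-0.102, -0.012, 0.077, 0.031], [-0.102, -0.014, 0.076, 0.03], [-0.096, -0.006, 0.073, 0.024], [-0.099, -0.007, 0.075, 0.027], [-0.101, -0.008, 0.076, 0.029], [-0.101, -0.01, 0.075, 0.029], [-0.102, -0.011, 0.075, 0.03], [-0.103, -0.013, 0.076, 0.031], [-0.104, -0.014, 0.075, 0.032], [-0.096, -0.006, 0.07, 0.021], [-0.098, -0.006, 0.072, 0.025], [-0.102, -0.007, 0.074, 0.029], [-0.104, -0.008, 0.076, 0.033], [-0.106, -0.009, 0.077, 0.035], [-0.104, -0.012, 0.074, 0.031], [-0.105, -0.014, 0.074, 0.032], [-0.096, -0.005, 0.068, 0.02], [-0.1, -0.006, 0.071, 0.025]]
top0 103 panel median dist 0.006774375865634624
0 []
35 1 [[-8, 3, -30, 46, 33, -69], [2, 14, -37, 21,
[... 1619 characters left out ...]
[23, 20, 5, 75, 0, -67]
180 (0.5127, 0.31, 0.33) [23, 19, 19, 89, 0, -67]
-5.6 (0.5155, 0.007, 0.15) [-9, 15, -15, 61, 0, 87]
-5.6 (0.5155, 0.007, 0.037) [-9, 21, -25, 45, 0, 87]
-5.6 (0.529, 0.1045, 0.037) [2, 23, -21, 46, 0, 98]
-5.6 (0.519, 0.369, 0.23) [28, 24, 11, 77, 0, 123]
-5.6 (0.5127, 0.31, 0.23) [23, 20, 5, 75, 0, 119]
-5.6 (0.5127, 0.31, 0.33) [23, 19, 19, 89, 0, 119]
174.4 (0.5155, 0.007, 0.15) [-9, 15, -15, 61, 0, -93]
174.4 (0.5155, 0.007, 0.037) [-9, 21, -25, 45, 0, -93]
174.4 (0.529, 0.1045, 0.037) [2, 23, -21, 46, 0, -82]
174.4 (0.519, 0.369, 0.23) [28, 24, 11, 77, 0, -57]
174.4 (0.5127, 0.31, 0.23) [23, 20, 5, 75, 0, -61]
174.4 (0.5127, 0.31, 0.33) [23, 19, 19, 89, 0, -61]
```

Run:
```python
from h import *
a=46
p=read_tool_pos(); move_linear([p[0],p[1],.36],velocity=.3)
move_gripper(0.0,30)
goto([.36,.03,.36],Rd(0))
goto(*togpose(-.042,.12,a,-1))
print(read_time(),read_finger_gap(),read_contact_force())
snap('scene','s1')
move_linear(togpose(-.042,0,a,-1)[0],velocity=.15)
print(read_time(),read_contact_force())
snap('scene','s2')
```

```text
4.2417 -4.486742035497364e-05 [-0.57808762  0.08270956  0.64217504]
5.2417 [ 1.08751028 -0.35217439 -0.59556496]
```

View pics/s2.png

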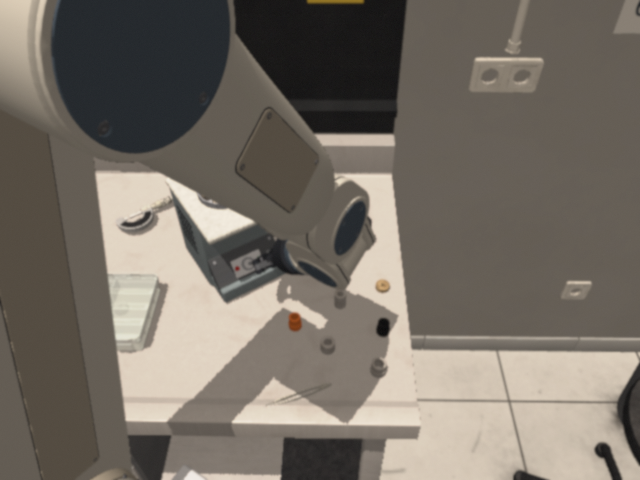

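The fingers stand right of the switch at scene (265,258), with nothing touched. Now I push left.

Run:
```python
from h import *
a=46
for y in(-.03,-.022,-.015,-.009):
    move_linear(togpose(y,0,a,-1)[0],velocity=.06); print(y,(read_contact_force()@Y).round(2))
move_linear(togpose(-.02,0,a,-1)[0],velocity=.06); print(read_contact_force()@Y)
move_linear(togpose(-.02,.12,a,-1)[0],velocity=.2)
print(read_time())
d=snap('scene','s3');cv2.imwrite('pics/s3c.png',cv2.resize(d['img'][200:310,190:320,::-1],(780,600),interpolation=cv2.INTER_CUBIC))
q=(cloud(d).reshape(-1,3)-O)@np.column_stack([X,Y,Z]); dist=(q-np.array([-.08,0,.055]))@np.array([-.766,0,.643])
k=(abs(q[:,1])<.04)&(dist>.015)&(dist<.04)&(abs(q[:,0]+.1)<.02)&(q[:,2]<.1)&(q[:,2]>.05); print(k.sum(),q[k].mean(0))
```

```text
-0.03 -0.21
-0.022 0.57
-0.015 0.46
-0.009 0.23
0.203212220316474
7.525
30 [-0.10077264  0.0090454   0.07555033]
```

View pics/s3c.png

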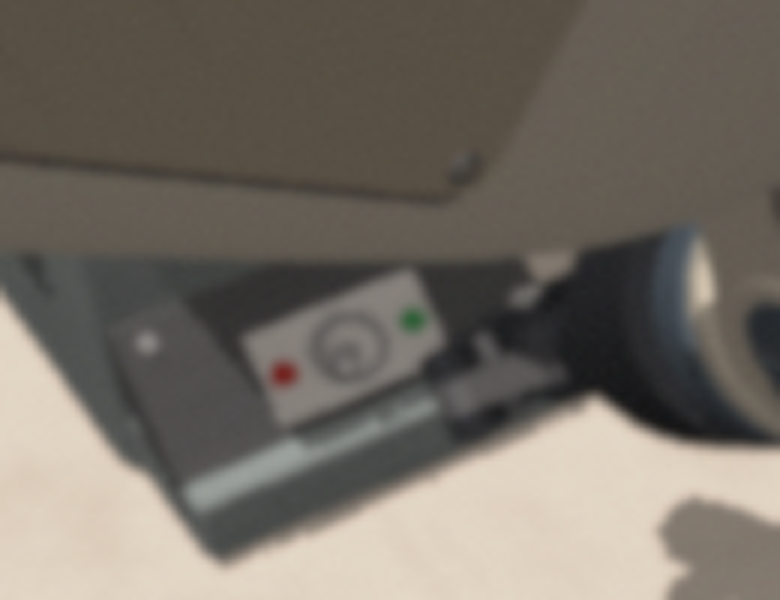

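Depth puts the lever at y = +9 mm, and it leans to the red dot in the crop at (345,360), so the switch is off. Next I pick the black nut.

Run:
```python
from h import *
R=Rd(np.radians(-5.6)); n=[.5156,.0072]
goto([.42,.0,.25],R); move_gripper(.05)
goto([*n,.13],R); move_linear([*n,.034],velocity=.12)
print(read_contact_force())
move_gripper(.0,30); print(read_finger_gap(),read_contact_force(),read_time())
snap('scene','s4a')
move_linear([*n,.13],velocity=.15); print(read_finger_gap())
goto([.50,.12,.32],R)
d=snap('scene','s4');cv2.imwrite('pics/s4c.png',cv2.resize(d['img'][100:300,200:420,::-1],(660,600),interpolation=cv2.INTER_CUBIC))
d=snap('top','t4');print(read_time(),read_finger_gap())
cv2.imwrite('pics/t4c.png',cv2.resize(d['img'][180:310,145:305,::-1],(800,600),interpolation=cv2.INTER_CUBIC))
```

```text
[ 0.20022276 -0.12848024 -0.55341954]
0.02294926510939716 [-1.46984528  0.30970833  5.75034151] 10.8583
0.022336259767518844
12.6917 0.022769697448515928
```

View pics/s4.png

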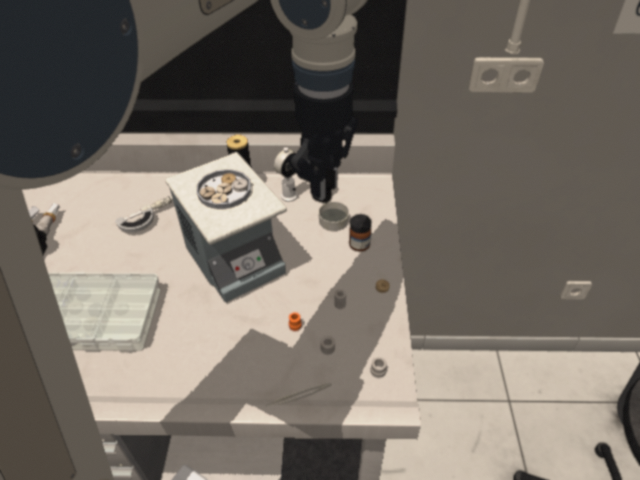

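View pics/t4c.png

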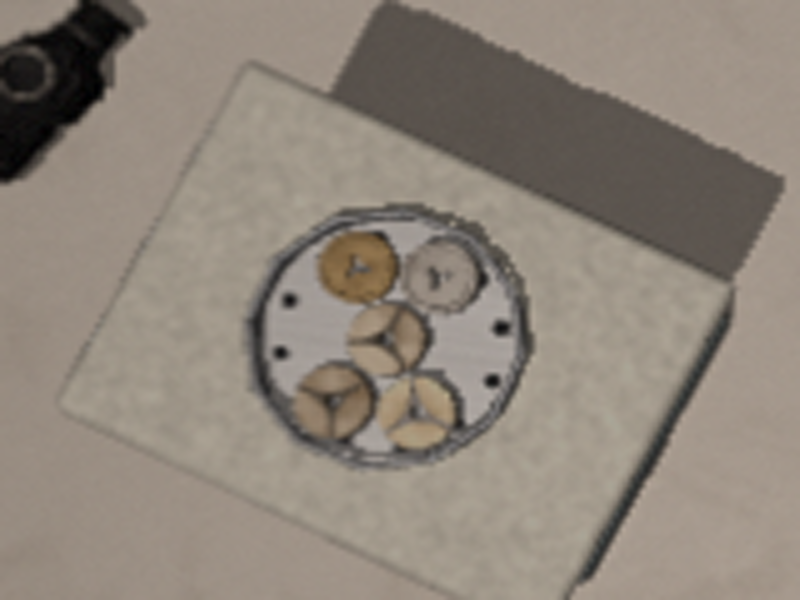

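Run:
```python
from h import *
d=load('t4')
def pix(u,v,z,d):
    p=cv2.undistortPoints(np.array([[[u,v]]],float),d['camera_matrix'],np.array([float(d['k1']),0,0,0,0]))[0,0]
    r=d['rotation']@np.array([p[0],-p[1],-1]); return d['xyz']+r*(z-d['xyz'][2])/r[2]
S=130/600
for c in((290,300),(281,352),(501,328),(492,381)): print(pix(145+c[0]/5,180+c[1]*S,.19,d).round(4))
print('mid',pix(145+391/5,180+340*S,.19,d), 'd1',pix(145+388/5,180+340*S,.2,d))
d=load('s4'); w=cloud(d); tcp=read_tool_pos(); print(tcp)
p=w.reshape(-1,3); k=(np.hypot(p[:,0]-tcp[0],p[:,1]-tcp[1])<.06)&(p[:,2]>.22)&(p[:,2]<.4); q=p[k]-tcp
for z in np.arange(-.05,.03,.005):
    s=q[(q[:,2]>z)&(q[:,2]<=z+.005)]
    if len(s): print(z.round(3),len(s),s.min(0).round(3),s.max(0).round(3))
cv2.imwrite('pics/s4c.png',cv2.resize(d['img'][120:210,270:370,::-1],(660,594),interpolation=cv2.INTER_CUBIC))
d=load('s4a');cv2.imwrite('pics/s4ac.png',cv2.resize(d['img'][260:350,330:430,::-1],(660,594),interpolation=cv2.INTER_CUBIC))
```

```text
[0.5291 0.3753 0.19  ]
[0.5093 0.3778 0.19  ]
[0.5197 0.3007 0.19  ]
[0.4997 0.3032 0.19  ]
mid [0.51453331 0.33914362 0.19      ] d1 [0.51405075 0.33811856 0.2       ]
[0.49989885 0.11932122 0.31800673]
-0.04 1 [-0.003 -0.008 -0.035] [-0.003 -0.008 -0.035]
-0.035 27 [-0.012 -0.01  -0.035] [ 0.003  0.01  -0.03 ]
-0.03 28 [-0.013 -0.011 -0.03 ] [ 0.003  0.009 -0.025]
-0.025 29 [-0.018 -0.01  -0.025] [ 0.011  0.01  -0.02 ]
-0.02 44 [-0.019 -0.012 -0.02 ] [ 0.019  0.002 -0.015]
-0.015 67 [-0.024 -0.012 -0.015] [ 0.017  0.011 -0.01 ]
-0.01 90 [-0.026 -0.012 -0.01 ] [ 0.017  0.009 -0.005]
-0.005 88 [-0.026 -0.012 -0.005] [ 0.018  0.01  -0.   ]
-0.0 77 [-0.025 -0.012  0.   ] [0.019 0.01  0.005]
0.005 71 [-0.026 -0.012  0.005] [0.017 0.01  0.01 ]
0.01 65 [-0.026 -0.013  0.01 ] [0.021 0.005 0.015]
0.015 49 [-0.025 -0.013  0.015] [0.02  0.004 0.02 ]
0.02 60 [-0.038 -0.015  0.02 ] [0.037 0.011 0.025]
0.025 120 [-0.044 -0.016  0.025] [0.042 0.017 0.03 ]
```

View pics/s4c.png

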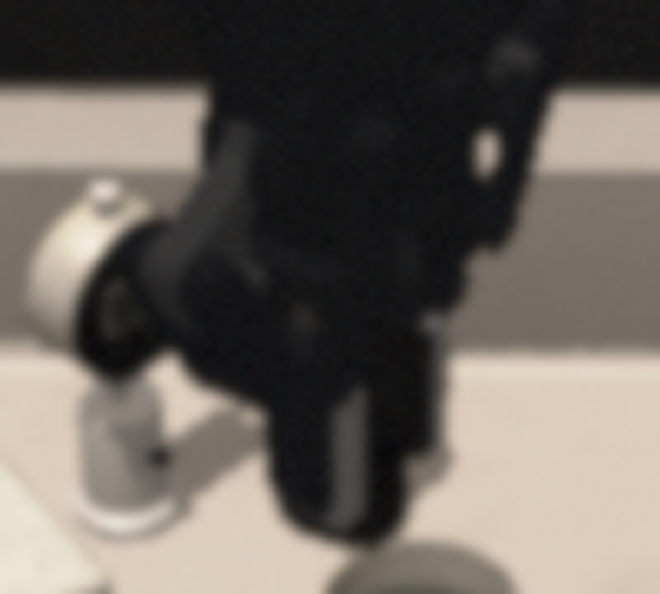

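View pics/s4ac.png

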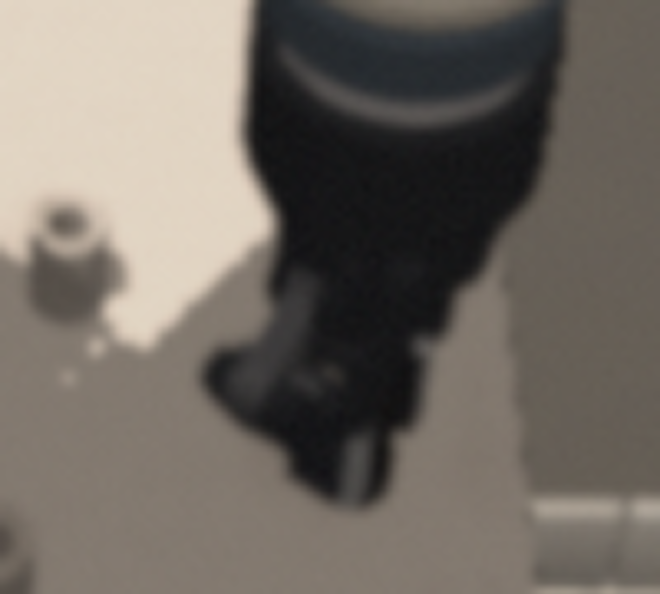

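```bash
cat >> h.py <<'E'
C=np.array([.5150,.3393]); U=np.array([np.cos(np.radians(84)),np.sin(np.radians(84))])
def lower(xy,z0,zmin,step=.0015,thr=2.5):
    f0=read_contact_force(); z=z0
    while z>zmin:
        z-=step; move_linear([*xy,z],velocity=.03); f=read_contact_force()-f0
        if f[2]>thr: break
    print('stop cmd',z,'tcp',read_tool_pos().round(4),'df',f.round(2)); return z
E
python3 - <<'E'
from h import *
R=Rd(np.radians(-6)); xy=C+.0288*U
print(read_tool_pos(),read_contact_force())
goto([*xy,.33],R); move_linear([*xy,.250],velocity=.15); pause(.2)
print(read_tool_pos(),read_contact_force(),read_time())
d=snap('scene','s5');cv2.imwrite('pics/s5c.png',cv2.resize(d['img'][130:230,160:290,::-1],(780,600),interpolation=cv2.INTER_CUBIC))
d=snap('top','t5');cv2.imwrite('pics/t5c.png',cv2.resize(d['img'][180:310,145:305,::-1],(800,600),interpolation=cv2.INTER_CUBIC))
E
```

```text
[0.49989885 0.11932122 0.31800673] [-0.75373174  0.0183873  -0.76787933]
[0.51839144 0.36797941 0.25115248] [-0.60528959 -0.38395209  0.11780995] 14.5583
```

View pics/s5c.png

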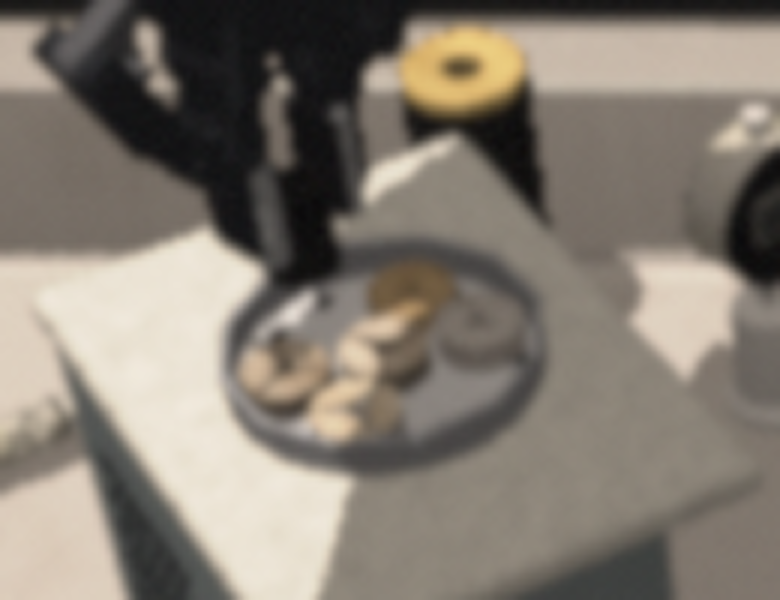

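View pics/t5c.png

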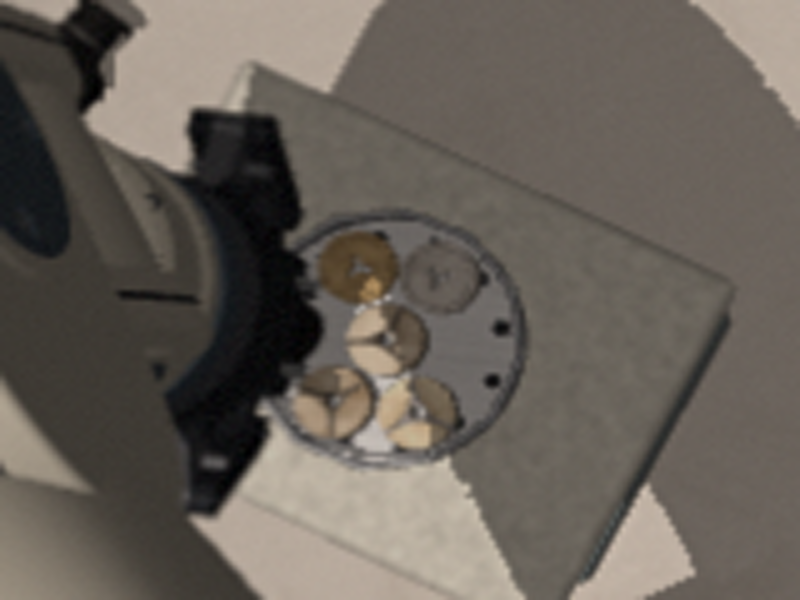

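The nut hangs over the left empty place, scene crop (305,270). Now lowering it.

Run:
```python
from h import *
xy=C+.0288*U
move_linear([*xy,.231],velocity=.08)
z=lower(xy,.231,.2215)
print(read_time())
d=snap('scene','s6');cv2.imwrite('pics/s6c.png',cv2.resize(d['img'][130:230,160:290,::-1],(780,600),interpolation=cv2.INTER_CUBIC))
```

```text
stop cmd 0.2235 tcp [0.518  0.368  0.2248] df [-1.82 -1.34  9.23]
16.2917
```

View pics/s6c.png

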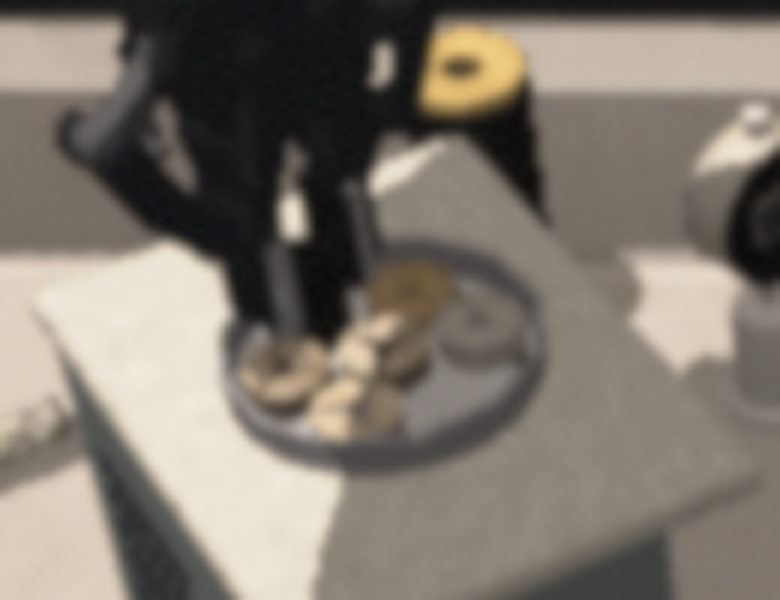

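Contact came at the expected floor height. Releasing with a small opening.

Run:
```python
from h import *
xy=C+.0288*U
move_gripper(.032); print(read_contact_force())
move_linear([*xy,.30],velocity=.12)
R=Rd(np.radians(-6))
goto([.50,.13,.32],R); move_gripper(.05)
print(read_time())
d=snap('scene','s7');cv2.imwrite('pics/s7c.png',cv2.resize(d['img'][130:290,160:368,::-1],(780,600),interpolation=cv2.INTER_CUBIC))
d=snap('top','t7');cv2.imwrite('pics/t7c.png',cv2.resize(d['img'][180:310,145:305,::-1],(800,600),interpolation=cv2.INTER_CUBIC))
```

```text
[ 0.50184582 -0.56386911 -0.27374235]
18.6583
```

View pics/s7c.png

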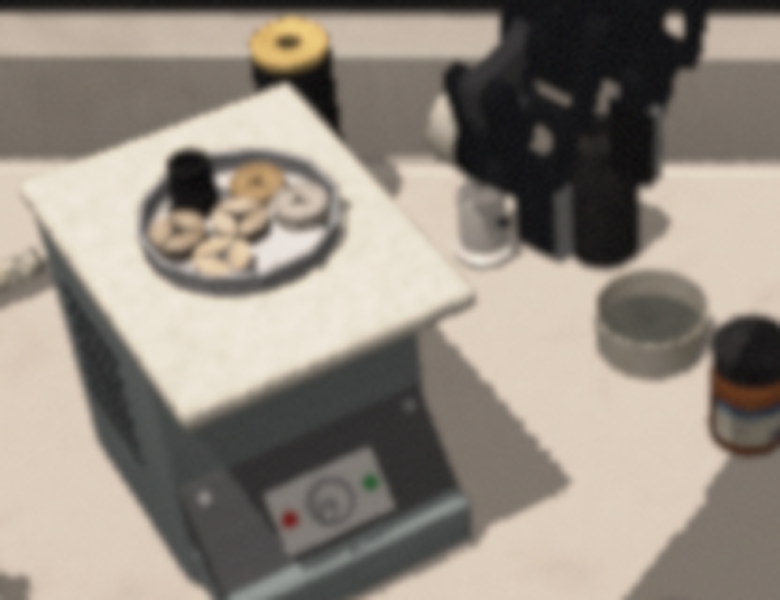

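View pics/t7c.png

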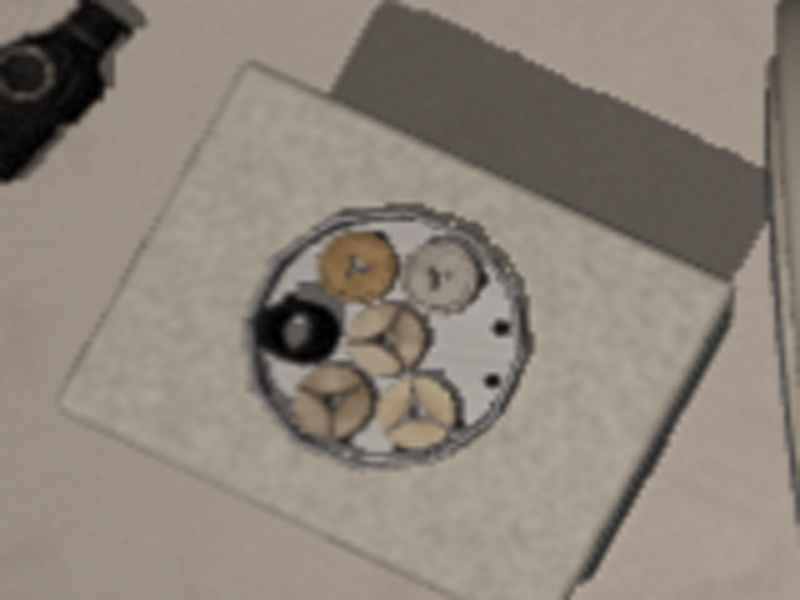

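The nut stands upright in the left place (top crop (298,328)) and the discs have not moved. Now the tall bush.

Run:
```python
from h import *
R=Rd(np.radians(-6)); n=[.5291,.1046]; xy=C-.0288*U
goto([*n,.13],R); move_linear([*n,.038],velocity=.12)
move_gripper(.0,30); print(read_finger_gap(),read_contact_force(),read_tool_pos(),read_time())
move_linear([*n,.15],velocity=.15); print(read_finger_gap())
goto([.50,.14,.33],R); goto([*xy,.33],R); move_linear([*xy,.253],velocity=.15); pause(.2)
print(read_tool_pos(),read_finger_gap(),read_time())
d=snap('scene','s8');cv2.imwrite('pics/s8c.png',cv2.resize(d['img'][130:230,160:290,::-1],(780,600),interpolation=cv2.INTER_CUBIC))
p=cloud(d).reshape(-1,3); tcp=read_tool_pos(); k=(np.hypot(p[:,0]-tcp[0],p[:,1]-tcp[1])<.03)&(p[:,2]>.207)&(p[:,2]<.4); q=p[k]-tcp
for z in np.arange(-.045,0,.005):
    s=q[(q[:,2]>z)&(q[:,2]<=z+.005)]
    if len(s): print(z.round(3),len(s),s.min(0).round(3),s.max(0).round(3))
```

```text
0.020515575699268988 [-0.90841484 -0.41974845  4.99573521] [0.52948956 0.10462994 0.03874203] 20.8333
0.0205706315030885
[0.51239096 0.31066978 0.25407944] 0.02088471007450784 24.0833
-0.04 14 [-0.01  -0.01  -0.039] [ 0.003  0.005 -0.035]
-0.035 27 [-0.012 -0.01  -0.035] [ 0.005  0.003 -0.03 ]
-0.03 24 [-0.011 -0.01  -0.03 ] [ 0.006  0.003 -0.025]
-0.025 21 [-0.016 -0.011 -0.025] [ 0.012 -0.001 -0.02 ]
-0.02 35 [-0.02  -0.012 -0.02 ] [ 0.016  0.008 -0.015]
-0.015 61 [-0.023 -0.013 -0.015] [ 0.023  0.01  -0.01 ]
-0.01 77 [-0.024 -0.013 -0.01 ] [ 0.025  0.007 -0.005]
-0.005 88 [-0.024 -0.013 -0.005] [ 0.022  0.01  -0.   ]
```

View pics/s8c.png

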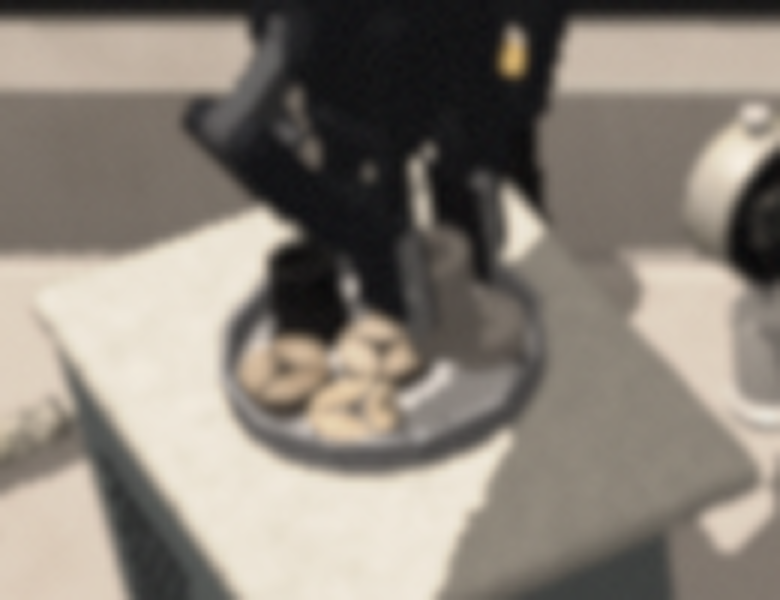

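The bush is held upright over the right place, crop (440,300). Lowering and releasing on contact.

Run:
```python
from h import *
R=Rd(np.radians(-6)); xy=C-.0288*U
move_linear([*xy,.2345],velocity=.08)
z=lower(xy,.2345,.2245)
assert z<.232
move_gripper(.032); print(read_contact_force())
move_linear([*xy,.31],velocity=.12)
goto([.47,.08,.36],R); print(read_time())
d=snap('scene','s9');cv2.imwrite('pics/s9c.png',cv2.resize(d['img'][130:290,160:368,::-1],(780,600),interpolation=cv2.INTER_CUBIC))
d=snap('top','t9');cv2.imwrite('pics/t9c.png',cv2.resize(d['img'][180:310,145:305,::-1],(800,600),interpolation=cv2.INTER_CUBIC))
```

```text
stop cmd 0.22849999999999998 tcp [0.5121 0.3107 0.2288] df [-0.93 -0.56  3.64]
[-0.41247798 -0.19903794 -0.37804634]
27.575
```

View pics/s9c.png

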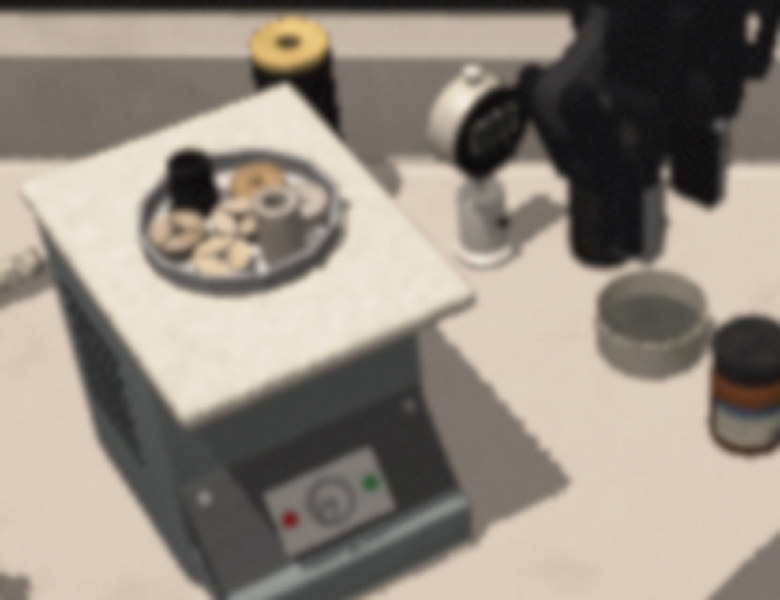

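View pics/t9c.png

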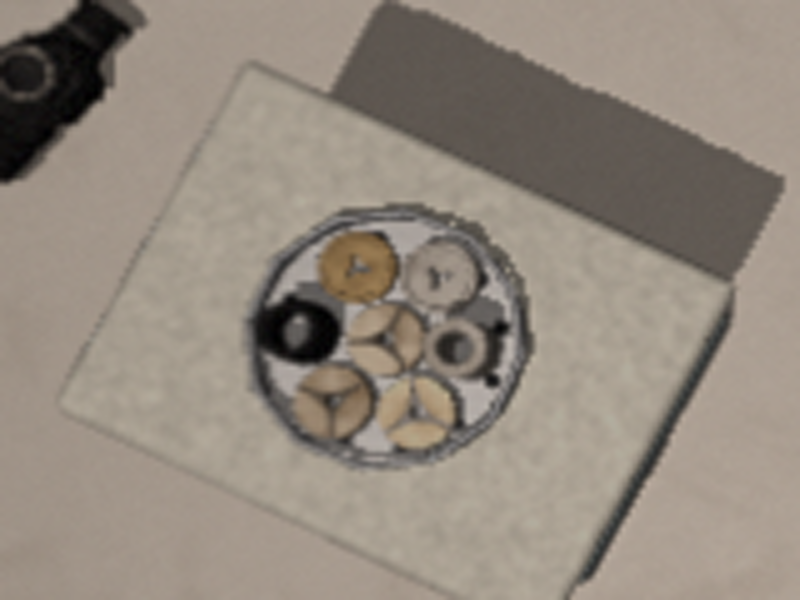

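Both parts look upright in their places. I check the bush position numerically, then flip the switch back to on.

Run:
```python
from h import *
for f in('s9','t9'):
    p=cloud(load(f)).reshape(-1,3)
    for nm,c in(('nut',C+.0295*U),('bush',C-.0295*U)):
        q=p[(np.hypot(*(p[:,:2]-c).T)<.022)&(p[:,2]>.212)]; m=q[:,2]>np.percentile(q[:,2],90)-.008
        print(f,nm,'top centre err mm',((q[m].mean(0)[:2]-c)*1e3).round(1),'zmax',q[:,2].max().round(4))
a=46
move_gripper(0.0,30)
goto([.36,.03,.36],Rd(0)); goto(*togpose(.042,.12,a,-1))
move_linear(togpose(.042,0,a,-1)[0],velocity=.15); print(read_contact_force())
for y in(.03,.022,.015,.009):
    move_linear(togpose(y,0,a,-1)[0],velocity=.06); print(y,(read_contact_force()@Y).round(2))
move_linear(togpose(.02,0,a,-1)[0],velocity=.06)
move_linear(togpose(.02,.12,a,-1)[0],velocity=.2)
goto([.38,.03,.34],Rd(0)); print(read_time(),read_contact_force())
d=snap('scene','s10');cv2.imwrite('pics/s10c.png',cv2.resize(d['img'][130:290,160:368,::-1],(780,600),interpolation=cv2.INTER_CUBIC))
q=(cloud(d).reshape(-1,3)-O)@np.column_stack([X,Y,Z]); dist=(q-np.array([-.08,0,.055]))@np.array([-.766,0,.643])
k=(abs(q[:,1])<.04)&(dist>.015)&(dist<.04)&(abs(q[:,0]+.1)<.02)&(q[:,2]<.1)&(q[:,2]>.05); print(k.sum(),q[k].mean(0))
```

```text
s9 nut top centre err mm [-0.7 -0.8] zmax 0.2232
s9 bush top centre err mm [-0.7  0.1] zmax 0.2272
t9 nut top centre err mm [-0.9  0.3] zmax 0.2265
t9 bush top centre err mm [-0.8  0.8] zmax 0.2285
[-0.40057973  0.4949627   0.55588611]
0.03 0.57
0.022 0.9
0.015 1.05
0.009 0.02
33.775 [ 0.58565535  0.48474213 -0.02383441]
40 [-0.09978777 -0.00866984  0.07442788]
```

View pics/s10.png

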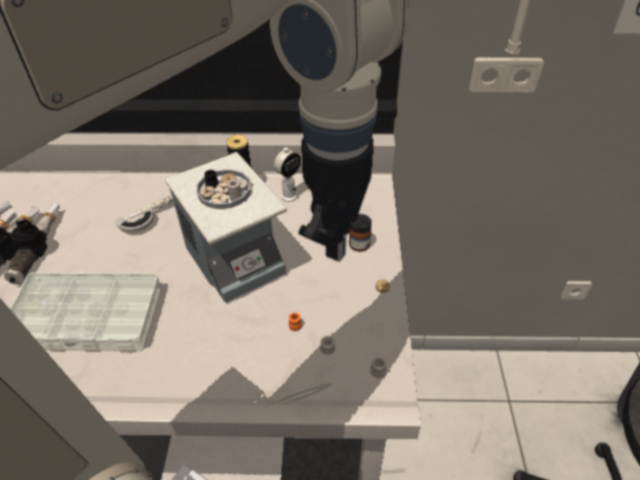

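View pics/s10c.png

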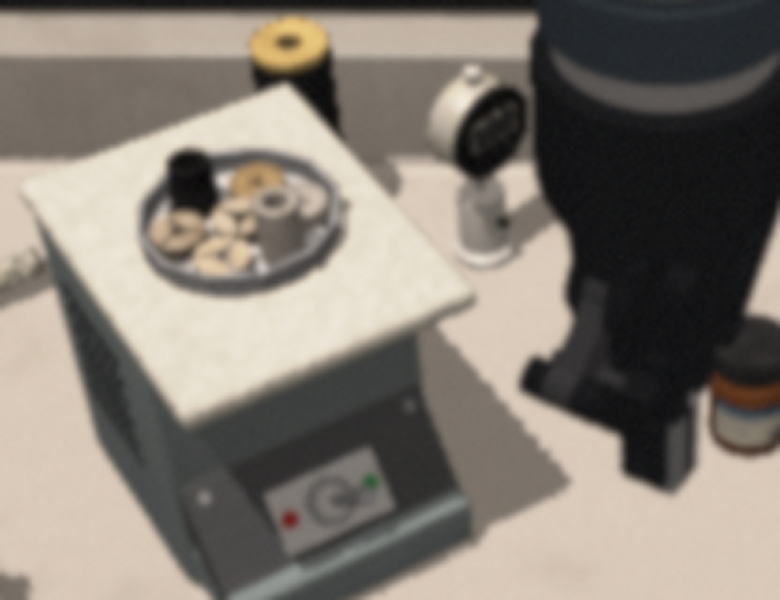

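The lever leans to the green dot (crop (355,495), y = -8.7 mm), so the switch is on. Both parts stand in the basket, the bystanders are where they were, and the arm is clear. Handing in.

```bash
python3 -c "
from h import *
print(abs(read_dq()).max()); close_job()"
```

```text
0.44399321939530123
the job is handed in; nothing more can be done
```

I flipped the switch to off, set the black nut in the left empty place and the tall bush in the right one, then flipped the switch back to on. I handed the job in at about 34 s of the 72 s allowed.

- **Parts:** Before the final flip, both cameras showed the nut and bush upright and within about 1.2 mm of their place centres. Each was lowered until it touched the floor before I let go.
- **Switch:** The last picture's depth put the lever about 9 mm to the green side, so it is on.
- **Everything else:** The discs looked unmoved. The orange nut, pale nut, short bush, spare disc and jar stood where they were. The arm was well clear and touching nothing.
- **Small disagreements:** The two cameras differed by 1–2 mm. Measured part tops read up to about 6 mm high (nut, top camera), which I put down to depth noise, since contact came at the right floor height. The joints still read up to 0.44 deg/s at hand-in.

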